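Put the spotting tiles away under the counterweighted hood

TASK

Put the rinsed spotting tiles away in the storage stand: swing its amber hood up past its balance point so that it stays open by itself, then stack every white tile in the left bay and every black tile in the right bay, lying flat on the sloping shelf with the wells up and the long edge right against the stop at the low end. When all the tiles are in, swing the hood back down so that it is fully closed over them, and do not knock over the dropper bottle or the beaker or let a tile fall to the floor.

Things in the scene. Friction and masses are not known exactly. Their poses are not given: they have to be found in the camera images.
- white_1: glossy white porcelain spotting tile, 56 (x) by 85 (y) by 12 mm thick, about 0.13 kg, six round wells 20 mm wide and 5 mm deep in its top; origin at the centre of its underside, z up out of the welled face. Starts lying flat on a fixed light-blue bench pad 2 mm thick right of the stand; may be absent (then None)
- black_1: black porcelain spotting tile, 56 (x) by 85 (y) by 12 mm thick, about 0.13 kg, six round wells 20 mm wide and 5 mm deep in its top; origin at the centre of its underside, z up out of the welled face. Starts lying flat on a fixed light-blue bench pad 2 mm thick right of the stand; may be absent (then None)
- white_2: glossy white porcelain spotting tile, 56 (x) by 85 (y) by 12 mm thick, about 0.13 kg, six round wells 20 mm wide and 5 mm deep in its top; origin at the centre of its underside, z up out of the welled face. Starts lying flat on a fixed light-blue bench pad 2 mm thick right of the stand; may be absent (then None)
- black_2: black porcelain spotting tile, 56 (x) by 85 (y) by 12 mm thick, about 0.13 kg, six round wells 20 mm wide and 5 mm deep in its top; origin at the centre of its underside, z up out of the welled face. Starts lying flat on a fixed light-blue bench pad 2 mm thick right of the stand; may be absent (then None)
- white_3: glossy white porcelain spotting tile, 56 (x) by 85 (y) by 12 mm thick, about 0.13 kg, six round wells 20 mm wide and 5 mm deep in its top; origin at the centre of its underside, z up out of the welled face. Starts lying flat on a fixed light-blue bench pad 2 mm thick right of the stand; may be absent (then None)
- black_3: black porcelain spotting tile, 56 (x) by 85 (y) by 12 mm thick, about 0.13 kg, six round wells 20 mm wide and 5 mm deep in its top; origin at the centre of its underside, z up out of the welled face. Starts lying flat on a fixed light-blue bench pad 2 mm thick right of the stand; may be absent (then None)
- stand: fixed white storage stand, about 275 mm wide (y) over its counterweights, 150 mm deep (x); origin under its centre on the bench, x pointing to its back, y to its left as seen from the robot. Friction holds a tile on its sloping shelf: it stays where it is let go and does not slide down by itself
- shelf: the stand's grey shelf, sloping down towards the robot at 0.38 rad. Origin on its surface, mid-width, at the inner face of the stop (50 mm high wall along the low edge); x up the slope, y left, z square to the shelf. Side walls (inner faces y = +/-100 mm, 50 mm high) and a 6 mm divider at y = 0 make two bays 97 mm wide; rear guides 48 mm high from x = 70 to 75 mm, back wall at 115 mm
- left_bay (a point): centre of the left bay's stop line on the shelf surface, 51.5 mm left of the shelf's origin; the bay for white tiles, a white disc on the front wall. Tiles lie here with their 85 mm along y, up to three stacked (36 mm)
- right_bay (a point): the same for the right bay, 51.5 mm right of the shelf's origin; for black tiles, a black disc. In both bays the stop (5 mm thick) and the rear guide have a notch 50 mm wide in the middle, down to the shelf surface: a finger passes through each, so a tile held across its 56 mm goes down between stop and guide (70 mm apart)
- hood (a joint): angle of the amber hood (rad): 0 closed, 2.2 fully open at its end stop (past upright, leaning back 14 degrees), growing as its front edge rises. Two steel counterweights on cranked arms: below about 0.8 it falls shut, above that it swings on to 2.2 and stays. It needs about 0.2 Nm, and a damper slows it: one to four seconds to come to rest
- handle (a point): centre of the hood's handle: steel bar 11 mm thick, 124 mm long along the stand's y, 183 mm from the hinge, 42 mm beyond the hood's front edge on two 8 mm rods 52 mm left and right of centre; between them a finger fits in the 36 mm gap to the hood edge. About 70 mm above the bench when closed, about 310 mm when open
- hinge (a point): point on the hood's hinge axis, mid-width; the axis runs along the stand's y. The hood's panel reaches 141 mm from it over both bays, with a lip hanging 24 mm down at the front edge
- dropper: white dropper bottle, 38 mm wide, 90 mm high, standing behind the pad; leave it standing; origin at the centre of its foot
- beaker: clear plastic beaker, 96 mm wide, 100 mm high, standing left of the stand; leave it standing; origin at the centre of its foot

How it is judged:
By the outcome, as a careful person would: the job done as asked, in the order asked, and still so for the second after the job is handed in, with the robot touching nothing.
Of white_1, white_2, white_3, black_1, black_2, black_3 only 4 to 6 are there at a start; the rules pass over those that are not, and their reading is None.
At some moment in a run one of white_1, white_2, white_3, black_1, black_2, black_3 may be knocked a few centimetres aside while the robot is not near it.
Once in a run the grip may slacken for a moment while it holds something.
It also fails if it takes over 210 s, if anything falls off the work surface, if the arm or the gripper's body presses on something with over 40 N, if the wrist force passes 120 N, or if a joint passes its speed limit or range.

ROBOT

A 6-joint arm with a two-finger parallel gripper is mounted at the origin on a cart in front of the work surface, level with it; the furniture and walls round the work are solid. World frame = base frame: x ahead of the robot, y to its left, z up, the work surface at z = 0. Lengths are in m, angles in rad, forces in N, time in s.
With the tool pointing down it reaches from about 0.375 to 0.925 m from the base axis. Payload 5.7 kg.
Tool frame: the origin (TCP) lies midway between the tips of the shut fingers; the grasp point (between the pads) lies 19 mm behind it; z points along the fingers, y is the line along which they close (so a half turn about z gives the same grasp; the last joint's range is limited). The gripper opens to 88 mm and grips with 3 to 60 N. Pads are 20 mm wide; open, the fingers measure 115 mm over their backs; the gripper's body (75 mm by 178 mm) begins 61 mm behind the grasp point.
Start: joints at [1.029, 0.359, 1.51, -0, 1.272, -0.115], TCP at [0.248, 0.546, 0.223] pointing down, gripper open.
Joint ranges: [-2.97, 2.97], [-1.01, 2.36], [0.21, 2.38], [-0.96, 4.11], [0.2, 2.71], [-2.98, 2.98]. Speed limits (rad/s): [2.39, 2.39, 3.14, 3.14, 3.14, 3.14].

INTERFACE

Orientations are given as a unit quaternion [x, y, z, w].
In Python, from bench import move_ptp, servo_line, goto_joints, move_gripper, sleep, inverse_kinematics, capture, PlanningError, close_job, spot_in, silhouettes, current_clock, current_joint_pos, current_qvel, current_joint_torque, current_position, current_orientation, current_force, current_torque, current_finger_gap, current_grip_force gives the robot as it stands. Calls block until the motion is done:
- move_ptp(position, orientation): joint-space move of the TCP to a pose.
- servo_line(position, orientation=None, rate=0.15, contact_N=None): straight line of the TCP; orientation=None keeps the orientation; rate is the mean speed in m/s. With contact_N (N) it stops when the force on the tool has changed by that much, and returns True; else False.
- goto_joints(angles): joint-space move.
- move_gripper(opening): finger opening in m; the grip force is fixed at half the most; returns when the fingers have stopped.
- sleep(seconds).
- inverse_kinematics(position, orientation): joint angles nearest the present ones, or None.
- capture(name): name is "scene" or "top"; returns a dict with "image" (400x640x3 uint8, blue, green, red), "range_z" (400x640 float32, m along the optical axis (not along the pixel's ray), 0 where there is no reading), "intrinsics" (3x3 intrinsics, pixels), "R" (3x3) and "t" (3): a world point X has camera coordinates R X + t. Camera axes: x right, y down, z forward; pixel columns grow to the right and rows downward; lengths in m; the calibration is good to about 2 mm. A picture is of the moment at which its call begins.
A pose or a line that the arm cannot do raises PlanningError and nothing moves.
- close_job(): hands the job in; it is judged then, once.
Trained networks look in the newest picture that a camera, given by its name, has taken for a name from the list of things; names that differ only in an ending like _2 or _b are one class to them, and where a whole thing is asked for, a point or a joint stands for the part that bears it (a point fixed in the world has none). Each returns a list of dicts, best first, with "conf" (0 to 1); they miss things now and then, are a little off and sometimes report something else, mostly with a low value. They report only what shows in the picture. A call takes as long as a camera call.
- spot_in(camera, query): "xy" ([column, row] in pixels, amid what is visible of it).
- silhouettes(camera, query): "region" (400x640 bool, what is visible of it) and "xy" ([column, row] in pixels, amid what is visible of it).
Readings, each from a call of its own:
- current_clock(): time.
- current_joint_pos(): joint angles.
- current_qvel(): joint speeds.
- current_joint_torque(): joint torques, N m.
- current_position(): TCP position.
- current_orientation(): TCP orientation.
- current_force(): force on the tool from outside, world axes, zero at the start.
- current_torque(): the same for the moment, N m.
- current_finger_gap(): finger opening in m.
- current_grip_force(): force on a finger pad.
Only numpy, scipy, OpenCV 4.12 (cv2) and the standard library are available. Lean on these libraries where they do the work, as an engineer would, in place of code of your own. Each camera call takes 0.05 s, during which the arm holds its last target. There are 200 camera calls.

## Working session

There is one attempt and no reset: what is moved stays moved. The work goes in short steps, each a Python script; the robot and the scene stay as the last script left them, time stands still between calls to the robot, and variables do not carry over. Pictures are saved under pics/ and viewed, at most 14 in all, crops included, and the job is handed in when it is done.

```bash
ls; mkdir -p pics
python3 - <<'E'
from bench import *
import cv2,numpy as np
for n in("scene","top"):
    c=capture(n); cv2.imwrite(f"pics/{n}0.png",c["image"]); print(n,c["intrinsics"].tolist(),(-c["R"].T@c["t"]).round(3),c["R"].round(3).tolist())
print(current_clock(),current_orientation())
E
```

```text
pics
scene [[366.7701054469664, 0.0, 324.2837763436215], [0.0, 366.7701054469664, 195.88166116631263], [0.0, 0.0, 1.0]] [ 0.069 -0.703  0.695] [[0.832, -0.554, 0.021], [-0.285, -0.46, -0.841], [0.475, 0.694, -0.541]]
top [[506.3243489243659, 0.0, 317.3854816650301], [0.0, 506.3243489243659, 195.79079204053315], [0.0, 0.0, 1.0]] [0.499 0.089 1.628] [[0.023, -1.0, -0.003], [-0.999, -0.023, -0.041], [0.041, 0.004, -0.999]]
0.1 [ 2.11798526e-01  9.77313021e-01 -7.57593993e-04 -2.62781030e-04]
```

View pics/scene0.png

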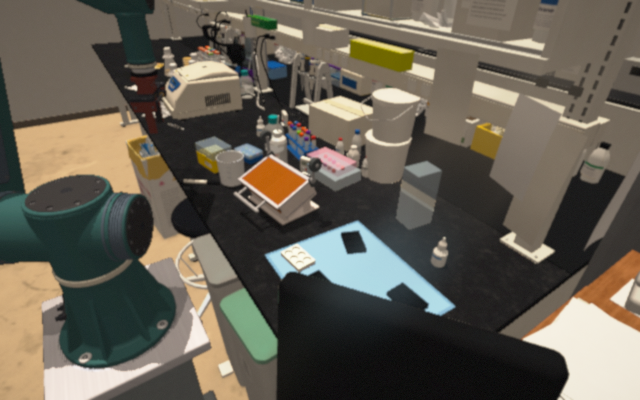

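View pics/top0.png

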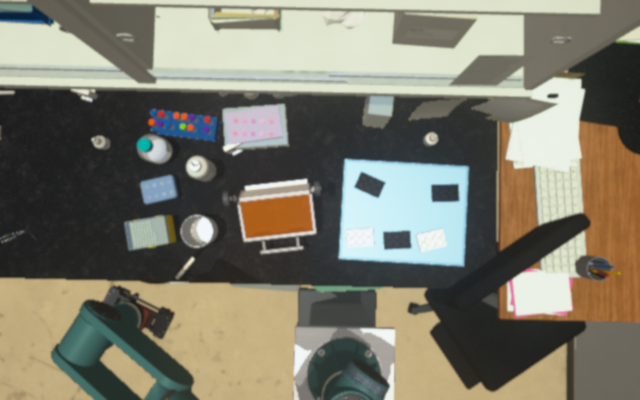

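The top view shows five tiles. The whites are at (359,238) and (432,240), the blacks at (369,185), (445,193) and (397,240). The hood is at (278,212) with its handle bar at (281,249), the dropper at (431,138) and the beaker at (198,230).

```bash
cat > h.py <<'E'
from bench import *
import numpy as np, cv2
from scipy.spatial.transform import Rotation as Ro
def world(c,uv,z=None):
    """pixels (N,2) -> world; by depth, or on the plane of height z"""
    uv=np.atleast_2d(uv).astype(float); K=c["intrinsics"]
    r=np.c_[(uv-K[:2,2])/K[[0,1],[0,1]],np.ones(len(uv))]
    o=-c["R"].T@c["t"]
    if z is None:
        d=c["range_z"][uv[:,1].astype(int),uv[:,0].astype(int)]; return (r*d[:,None])@c["R"]+o
    w=r@c["R"]; return o+w*((z-o[2])/w[:,2])[:,None]
def tiles(c,q,cam="top"):
    out=[]
    for s in silhouettes(cam,q):
        m=s["region"].astype(np.uint8)
        if m.sum()<60: continue
        cs,_=cv2.findContours(m,cv2.RETR_EXTERNAL,cv2.CHAIN_APPROX_NONE); k=max(cs,key=len)[:,0]
        p=world(c,k,.014)[:,:2]; (x,y),(w,h),a=cv2.minAreaRect(p.astype(np.float32)*1000)
        yaw=a if w<h else a+90   # direction of the short side (tile x)
        yaw=(yaw+90)%180-90
        v,u=np.nonzero(m); Z=np.median(world(c,np.c_[u,v])[:,2])
        out.append(dict(q=q,conf=round(s["conf"],2),xy=np.array([x,y])/1000,yaw=np.radians(yaw),wh=sorted([round(w),round(h)]),z=round(float(Z),3),px=np.round(s["xy"])))
    return out
def tq(ydir,zdir):
    z=np.array(zdir,float);z/=np.linalg.norm(z);y=np.array(ydir,float);y-=z*(y@z);y/=np.linalg.norm(y)
    return Ro.from_matrix(np.c_[np.cross(y,z),y,z]).as_quat()
E
python3 - <<'E'
from h import *
c=capture("top")
for q in("white_1","black_1"):
    for t in tiles(c,q): print(t)
for q in("hood","stand"):
    for s in silhouettes("top",q)[:2]:
        v,u=np.nonzero(s["region"]); p=world(c,np.c_[u,v]); print(q,s["conf"],len(u),s["xy"],p.min(0).round(3),p.max(0).round(3))
for q in("handle","hinge","dropper","beaker"):
    for s in spot_in("top",q)[:2]: print(q,s["conf"],s["xy"],world(c,s["xy"]).round(3))
# hood panel plane
m=c["image"].astype(int); o=(m[...,2]>m[...,0]+80)&(m[...,2]<240); o[:, :225]=0;o[:,325:]=0;o[:180]=0;o[260:]=0
v,u=np.nonzero(o);p=world(c,np.c_[u,v]); A=np.c_[p[:,:2],np.ones(len(p))]; k,_,_,_=np.linalg.lstsq(A,p[:,2],rcond=None); r=p[:,2]-A@k; print("plane",k,np.std(r),len(p))
print(cv2.minAreaRect(p[:,:2].astype(np.float32)),np.degrees(np.arctan2(k[1],k[0])))
# z profile across the handle and hood
for col in(265,280,295):
    rr=np.arange(178,262,2); w=world(c,np.c_[np.full(len(rr),col),rr]); print(col,[(int(a),round(float(b),3),round(float(d),3)) for a,b,d in zip(rr,w[:,0],w[:,2])])
I=cv2.resize(c["image"][165:265,200:360],(800,500),interpolation=cv2.INTER_CUBIC); cv2.imwrite("pics/hood.png",I)
E
```

```text
{'q': 'white_1', 'conf': 0.93, 'xy': array([ 0.43430078, -0.26838055]), 'yaw': np.float64(0.2673035924953684), 'wh': [54, 85], 'z': 0.012, 'px': array([432., 240.])}
{'q': 'white_1', 'conf': 0.79, 'xy': array([ 0.4390405 , -0.04304414]), 'yaw': np.float64(0.023273508327229974), 'wh': [54, 83], 'z': 0.012, 'px': array([361., 236.])}
{'q': 'white_1', 'conf': 0.71, 'xy': array([0.47900665, 0.22176245]), 'yaw': np.float64(0.1369124125611875), 'wh': [186, 238], 'z': 0.112, 'px': array([278., 214.])}
{'q': 'black_1', 'conf': 0.84, 'xy': array([ 0.60596796, -0.06893538]), 'yaw': np.float64(-0.39708038116606803), 'wh': [56, 86], 'z': 0.012, 'px': array([370., 184.])}
{'q': 'black_1', 'conf': 0.77, 'xy': array([ 0.58683502, -0.30976544]), 'yaw': np.float64(0.023023038026708024), 'wh': [57, 86], 'z': 0.012, 'px': array([444., 192.])}
{'q': 'black_1', 'conf': 0.75, 'xy': array([ 0.43071518, -0.16223643]), 'yaw': np.float64(0.023193072539931175), 'wh': [57, 86], 'z': 0.012, 'px': array([395., 241.])}
hood 0.59 3497 [275.5, 215.6] [ 0.384  0.088 -0.007] [0.601 0.373 1.628]
stand 0.84 4686 [275.9,
[... 2494 characters left out ...]
0.131), (196, 0.559, 0.127), (198, 0.553, 0.126), (200, 0.547, 0.123), (202, 0.541, 0.128), (204, 0.535, 0.118), (206, 0.529, 0.119), (208, 0.523, 0.114), (210, 0.517, 0.113), (212, 0.511, 0.114), (214, 0.505, 0.103), (216, 0.499, 0.107), (218, 0.493, 0.106), (220, 0.487, 0.109), (222, 0.481, 0.101), (224, 0.475, 0.099), (226, 0.469, 0.09), (228, 0.463, 0.091), (230, 0.457, 0.09), (232, 0.451, 0.09), (234, 0.445, 0.082), (236, 0.438, 0.083), (238, 0.429, 0.001), (240, 0.422, -0.002), (242, 0.416, 0.003), (244, 0.41, -0.001), (246, 0.407, 0.064), (248, 0.401, 0.072), (250, 0.391, 0.002), (252, 0.384, -0.004), (254, 0.378, -0.001), (256, 0.371, -0.006), (258, 0.365, 0.0), (260, 0.359, -0.001)]
```

View pics/hood.png

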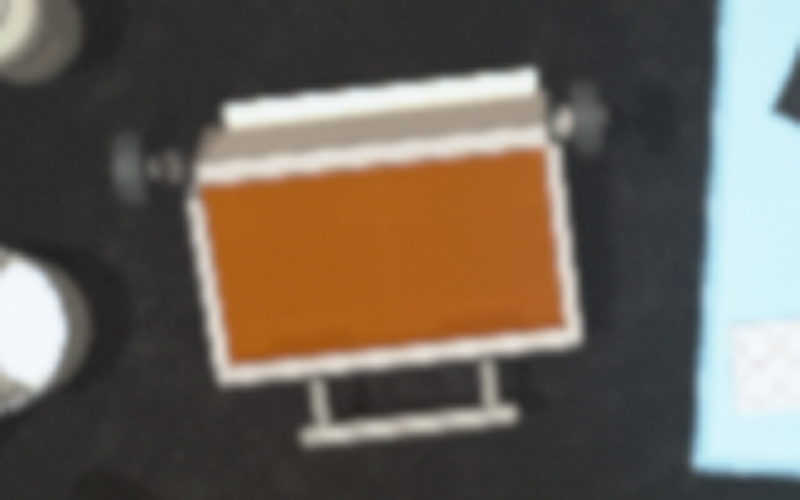

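The crop shows the handle bar running from about (260,252) to (304,247) in full-image pixels. The stand is yawed by roughly 0.14 rad. I'll grip the bar from above and carry it along its arc.

```bash
cat >> h.py <<'E'
PSI=.138; SX=np.array([np.cos(PSI),np.sin(PSI),0]); SY=np.array([-np.sin(PSI),np.cos(PSI),0]); UZ=np.array([0,0,1.])
P0=-.36; RH=.183
E
python3 - <<'E'
from h import *
c=capture("top")
e=world(c,[[260.4,252.6],[303.6,247.4]],.069); bar=e.mean(0); d=e[0]-e[1]; print(e.round(3),"len",np.linalg.norm(d),"psi",np.arctan2(-d[0],d[1]))
hinge=bar+RH*(np.cos(P0)*SX-np.sin(P0)*UZ); print("bar",bar,"hinge",hinge)
pt=lambda th:hinge+RH*(-np.cos(P0+th)*SX+np.sin(P0+th)*UZ)-[0,0,.012]
for s in(1,-1):
    q=tq(s*SX,[0,0,-1]); print(s,[None if (j:=inverse_kinematics(pt(t),q)) is None else j[-1].round(2) if hasattr(j,'round') else round(j[-1],2) for t in(0,.5,1,1.4,1.8,2.2)], inverse_kinematics(pt(0)+[0,0,.1],q))
np.save("hinge.npy",hinge)
E
```

```text
[[0.385 0.266 0.069]
 [0.404 0.134 0.069]] len 0.13349427507924763 psi 0.14268693186139692
bar [0.39418205 0.1998923  0.069     ] hinge [0.56382293 0.22345249 0.13346618]
1 [np.float64(0.17), np.float64(0.18), np.float64(0.17), np.float64(0.15), np.float64(0.13), np.float64(0.12)] [ 3.12784866e-01  2.12560158e-01  1.91862042e+00 -4.44089210e-16
  1.01041208e+00  1.74784866e-01]
-1 [np.float64(-2.97), np.float64(-2.96), np.float64(-2.98), None, None, None] [ 3.12784866e-01  2.12560158e-01  1.91862042e+00 -4.44089210e-16
  1.01041208e+00 -2.96680779e+00]
```

```bash
cat > op.py <<'E'
from h import *
hinge=np.load("hinge.npy"); pt=lambda th:hinge+RH*(-np.cos(P0+th)*SX+np.sin(P0+th)*UZ)-[0,0,.012]
q=tq(SX,[0,0,-1])
E
python3 - <<'E'
from op import *
move_gripper(.034)
move_ptp(pt(0)+[0,0,.1],q)
print("touch",servo_line(pt(0),rate=.1,contact_N=6),current_position().round(3),pt(0).round(3))
move_gripper(.005)
print("gap",current_finger_gap(),current_grip_force(),current_force().round(1))
if .008<current_finger_gap()<.016:
    for t in np.arange(.15,1.66,.15):
        servo_line(pt(t),rate=.12); print(round(t,2),current_force().round(1),round(current_finger_gap(),4))
print(current_clock())
c=capture("scene"); cv2.imwrite("pics/open.png",c["image"][100:300,150:400])
E
```

```text
touch False [0.395 0.2   0.057] [0.394 0.2   0.057]
gap 0.0102110631222315 30.00282973051071 [ 5.7 -0.7  1.6]
0.15 [ 7.  -0.7 -0.3] 0.0102
0.3 [ 6.4 -0.  -1.2] 0.0104
0.45 [ 7.1  0.2 -1.8] 0.0103
0.6 [ 7.7  0.3 -3.4] 0.01
0.75 [ 8.5 -0.2 -4.6] 0.0099
0.9 [ 8.4  0.2 -6.2] 0.0103
1.05 [ 6.6 -0.5 -5. ] 0.0103
1.2 [ 4.4  0.5 -3.7] 0.0105
1.35 [-0.5 -1.2  1.6] 0.0104
1.5 [-1.8 -3.   4.9] 0.0105
1.65 [-1.9 -3.2  5.5] 0.0102
8.7583
```

View pics/open.png

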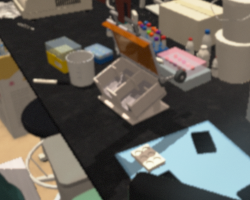

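Run:
```python
from op import *
move_gripper(.04)
servo_line(current_position()+[-.005,0,.07],rate=.25)
move_ptp([.434,-.268,.15],tq([np.cos(.267),np.sin(.267),0],[0,0,-1]))
move_gripper(.088)
c=capture("top"); np.savez("shelf.npz",**c)
cv2.imwrite("pics/shelf.png",cv2.resize(c["image"][165:265,200:360],(800,500),interpolation=cv2.INTER_CUBIC))
for q in("white_1","black_1"):
    for t in tiles(c,q): print(t)
# guess of the shelf frame: hinge - (~.13 along slope, ~.055 normal); print heights along bay centre lines
a=.38; EX=np.cos(a)*SX+np.sin(a)*UZ; EZ=-np.sin(a)*SX+np.cos(a)*UZ
u,v=np.meshgrid(np.arange(225,330),np.arange(180,262)); p=world(c,np.c_[u.ravel(),v.ravel()]); ok=c["range_z"][v.ravel(),u.ravel()]>0; p=p[ok]
L=(p-np.load("hinge.npy"))@np.c_[EX,SY,EZ]
for y0 in(-.085,-.0515,-.015,0,.015,.0515,.085):
    s=L[abs(L[:,1]-y0)<.004]; s=s[np.argsort(s[:,0])]; print(y0,[tuple((r[[0,2]]*1000).astype(int)) for r in s if r[0]>-.17 and r[2]>-.1 and r[2]<.06][::2])
print(current_clock())
```

```text
{'q': 'white_1', 'conf': 0.77, 'xy': array([ 0.43742029, -0.0414669 ]), 'yaw': np.float64(0.023279336072709125), 'wh': [57, 86], 'z': 0.012, 'px': array([361., 237.])}
{'q': 'white_1', 'conf': 0.57, 'xy': array([ 0.43260834, -0.25792569]), 'yaw': np.float64(0.28818938341004435), 'wh': [54, 68], 'z': 0.011, 'px': array([427., 240.])}
{'q': 'black_1', 'conf': 0.77, 'xy': array([ 0.58526642, -0.31120029]), 'yaw': np.float64(0.022927470074871607), 'wh': [54, 83], 'z': 0.012, 'px': array([443., 192.])}
{'q': 'black_1', 'conf': 0.75, 'xy': array([ 0.43222955, -0.15923119]), 'yaw': np.float64(0.023287945573170647), 'wh': [54, 86], 'z': 0.012, 'px': array([397., 240.])}
{'q': 'black_1', 'conf': 0.66, 'xy': array([ 0.60688184, -0.06843979]), 'yaw': np.float64(-0.4420236214061362), 'wh': [54, 86], 'z': 0.012, 'px': array([372., 186.])}
-0.085 [(np.int64(-168), np.int64(-77)), (np.int64(-166), np.int64(-80)), (np.int64(-164), np.int64(-84)), (np.int64(-162), np.int64(-72)), (np.int64(-160), np.int64(-82)), (np.int64(-158), np.int64(-78)), (np.int64(-123), np.int64(-4)), (np.int64(-122), np.int6
[... 14207 characters left out ...]
 np.int64(-11)), (np.int64(-44), np.int64(-43)), (np.int64(-44), np.int64(-25)), (np.int64(-41), np.int64(-51)), (np.int64(-39), np.int64(-53)), (np.int64(-38), np.int64(-51)), (np.int64(-36), np.int64(-55)), (np.int64(-33), np.int64(-55)), (np.int64(-32), np.int64(-55)), (np.int64(-27), np.int64(-50)), (np.int64(-25), np.int64(-52)), (np.int64(-21), np.int64(-51)), (np.int64(2), np.int64(6)), (np.int64(3), np.int64(8)), (np.int64(5), np.int64(8)), (np.int64(12), np.int64(18)), (np.int64(13), np.int64(21)), (np.int64(20), np.int64(32)), (np.int64(25), np.int64(37)), (np.int64(27), np.int64(36)), (np.int64(29), np.int64(38)), (np.int64(34), np.int64(48)), (np.int64(36), np.int64(51))]
12.8583
```

View pics/shelf.png

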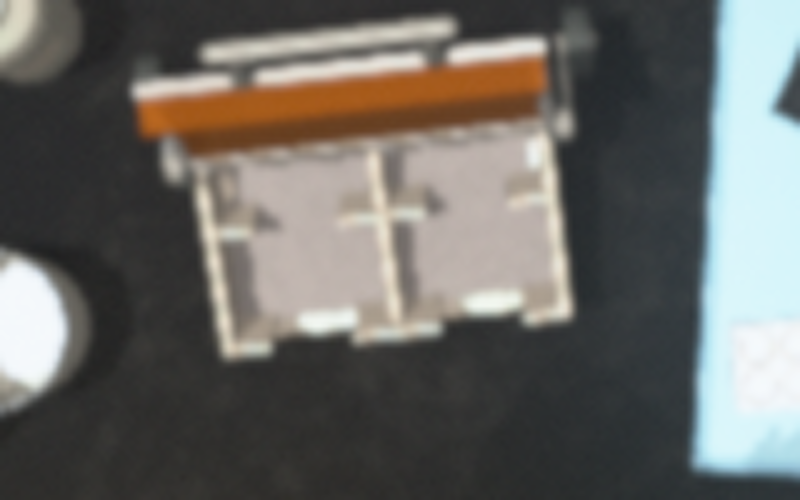

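The open-hood crop shows both bays empty, the shelf about 54 mm below the hinge along the normal, and the stop's inner face at -120 mm along the slope. The open hood stays back. Next I fix the lateral centre and place the first white tile.

```bash
cat >> h.py <<'E'
A=.38; EX=np.cos(A)*SX+np.sin(A)*UZ; EZ=-np.sin(A)*SX+np.cos(A)*UZ
def O(): return np.load("O.npy")
def best(p,d,z):
    """tool orientation with closing line +-d, the one whose IK lies nearer the present joints"""
    r=[]
    for s in(1,-1):
        q=tq(s*np.array(d),z); j=inverse_kinematics(p,q)
        if j is not None: r.append((np.abs(np.array(j)-current_joint_pos()).max(),q))
    return min(r,key=lambda t:t[0])[1]
def pick(xy,yaw,hi=.13):
    d=[np.cos(yaw),np.sin(yaw),0]; q=best([*xy,hi],d,[0,0,-1])
    move_ptp([*xy,hi],q); move_gripper(.086)
    t=servo_line([*xy,.005],rate=.15,contact_N=8)
    if t: print("touched early",current_position().round(4),current_force().round(1))
    move_gripper(.03); g=current_finger_gap(); print("grip gap",round(g,4))
    if not .05<g<.062: return False
    servo_line([*xy,hi],rate=.2); print("lifted gap",round(current_finger_gap(),4)); return True
def place(ybay,n):
    P=lambda x,z:O()+x*EX+ybay*SY+(z+.003)*EZ
    a=P(.034,.105+.012*n*.5); q=best(a,EX,-EZ); move_ptp(a,q)
    g=current_finger_gap(); print("above gap",round(g,4))
    if not .05<g<.062: return False
    h=.012*n
    servo_line(P(.034,h+.008),rate=.15,contact_N=12); 
    t=servo_line(P(.034,h-.004),rate=.03,contact_N=4); p=current_position(); print("down",t,((p-O())@np.c_[EX,SY,EZ]*1000).round(1))
    p=p+.0005*EZ; servo_line(p,rate=.03)
    t=servo_line(p-.012*EX,rate=.03,contact_N=7); p=current_position(); print("slid",t,((p-O())@np.c_[EX,SY,EZ]*1000).round(1),"gap",round(current_finger_gap(),4),current_force().round(1))
    move_gripper(.072); servo_line(current_position()+.085*EZ,rate=.2)
    return True
E
python3 - <<'E'
from h import *
c=dict(np.load("shelf.npz")); hg=np.load("hinge.npy")
u,v=np.meshgrid(np.arange(225,330),np.arange(180,262)); L=(world(c,np.c_[u.ravel(),v.ravel()])-hg)@np.c_[EX,SY,EZ]
for lo,hi in((-.02,.02),(.09,.12),(-.12,-.09)):
    for a,b in((-.112,-.08),(-.08,-.05)):
        s=L[(L[:,0]>a)&(L[:,0]<b)&(L[:,1]>lo)&(L[:,1]<hi)&(L[:,2]>-.02)&(L[:,2]<0)]; print(lo,a,len(s),(s[:,1].mean()*1000).round(1),(s[:,1].min()*1000).round(1),(s[:,1].max()*1000).round(1))
s=L[(abs(L[:,1]-.05)<.035)&(L[:,0]>-.11)&(L[:,0]<-.055)]; print("left n",np.median(s[:,2])); s=L[(abs(L[:,1]+.05)<.035)&(L[:,0]>-.11)&(L[:,0]<-.055)]; print("right n",np.median(s[:,2]), current_clock())
np.save("O.npy",hg-.120*EX-.054*EZ); o=O(); print(o)
for y in(.0515,-.0515):
    for x,z in((.034,.12),(.02,0),(.03,.03)):
        for sg in(1,-1): print(y,x,z,sg,inverse_kinematics(o+x*EX+y*SY+z*EZ,tq(sg*EX,-EZ)) is not None,end=" ")
E
```

```text
-0.02 -0.112 20 0.8 -2.1 4.2
-0.02 -0.08 20 1.5 -2.1 19.2
0.09 -0.112 28 103.1 100.4 107.2
0.09 -0.08 25 103.0 100.6 106.9
-0.12 -0.112 22 -102.1 -104.9 -98.9
-0.12 -0.08 17 -102.2 -104.9 -99.1
left n -0.05471779459513861
right n -0.054084002995971145 12.8583
[0.47328191 0.2108779  0.03880784]
0.0515 0.034 0.12 1 True 0.0515 0.034 0.12 -1 True 0.0515 0.02 0 1 True 0.0515 0.02 0 -1 True 0.0515 0.03 0.03 1 True 0.0515 0.03 0.03 -1 True -0.0515 0.034 0.12 1 True -0.0515 0.034 0.12 -1 False -0.0515 0.02 0 1 False -0.0515 0.02 0 -1 False -0.0515 0.03 0.03 1 True -0.0515 0.03 0.03 -1 False
```

Run:
```python
from h import *
np.save("O.npy",O()+.0005*SY); o=O()
for y in(.0515,-.0515):
  for x,z in((.034,.003),(.028,.003),(.025,.003),(.022,.003),(.028,.015),(.028,.027)):
    print(y,x,z,[None if j is None else np.round(j,2).tolist() for j in[inverse_kinematics(o+x*EX+y*SY+z*EZ,tq(EX,-EZ))]])
```

```text
0.0515 0.034 0.003 [[0.45, 0.43, 2.06, -0.38, 0.31, 0.66]]
0.0515 0.028 0.003 [[0.45, 0.43, 2.07, -0.4, 0.3, 0.68]]
0.0515 0.025 0.003 [[0.45, 0.43, 2.08, -0.41, 0.29, 0.69]]
0.0515 0.022 0.003 [[0.46, 0.43, 2.09, -0.42, 0.28, 0.7]]
0.0515 0.028 0.015 [[0.45, 0.4, 2.07, -0.37, 0.32, 0.65]]
0.0515 0.028 0.027 [[0.46, 0.38, 2.07, -0.35, 0.35, 0.63]]
-0.0515 0.034 0.003 [[0.2, 0.4, 2.14, -0.1, 0.22, 0.16]]
-0.0515 0.028 0.003 [[0.2, 0.4, 2.15, -0.11, 0.21, 0.17]]
-0.0515 0.025 0.003 [[0.2, 0.4, 2.16, -0.11, 0.2, 0.17]]
-0.0515 0.022 0.003 [[0.2, 0.4, 2.16, -0.12, 0.2, 0.18]]
-0.0515 0.028 0.015 [[0.2, 0.37, 2.15, -0.1, 0.24, 0.15]]
-0.0515 0.028 0.027 [[0.2, 0.34, 2.15, -0.09, 0.27, 0.14]]
```

```bash
sed -i 's/p-.012\*EX/p-.0095*EX/' h.py
python3 - <<'E'
from h import *
if pick([.434,-.268],.267,.17): print(place(.0515,0))
c=capture("top"); cv2.imwrite("pics/p1.png",cv2.resize(c["image"][165:265,200:480],(800,286),interpolation=cv2.INTER_CUBIC)); print(current_clock())
for q in("white_1","black_1"):
    for t in tiles(c,q): print(t)
E
```

```text
grip gap 0.0554
lifted gap 0.0558
above gap 0.0556
down True [34.5 51.7  1.8]
slid True [28.  52.2  2.2] gap 0.0557 [ 0.9  0.  -0.4]
True
20.925
{'q': 'white_1', 'conf': 0.68, 'xy': array([ 0.4385098 , -0.04134826]), 'yaw': np.float64(0.09980059698066078), 'wh': [58, 86], 'z': 0.012, 'px': array([361., 237.])}
{'q': 'white_1', 'conf': 0.47, 'xy': array([0.50271872, 0.25352689]), 'yaw': np.float64(-0.6273342263790653), 'wh': [53, 92], 'z': 0.061, 'px': array([272., 218.])}
{'q': 'white_1', 'conf': 0.3, 'xy': array([0.60253259, 0.24688797]), 'yaw': np.float64(0.1253001397139525), 'wh': [85, 276], 'z': 0.269, 'px': array([271., 183.])}
{'q': 'black_1', 'conf': 0.76, 'xy': array([ 0.43219177, -0.15759888]), 'yaw': np.float64(0.023290169728799784), 'wh': [54, 89], 'z': 0.012, 'px': array([397., 240.])}
{'q': 'black_1', 'conf': 0.73, 'xy': array([ 0.60757275, -0.07033767]), 'yaw': np.float64(-0.44200191664325206), 'wh': [60, 91], 'z': 0.012, 'px': array([371., 183.])}
{'q': 'black_1', 'conf': 0.7, 'xy': array([ 0.58527594, -0.31139365]), 'yaw': np.float64(0.022923392109452424), 'wh': [61, 89], 'z': 0.012, 'px': array([444., 193.])}
```

View pics/p1.png

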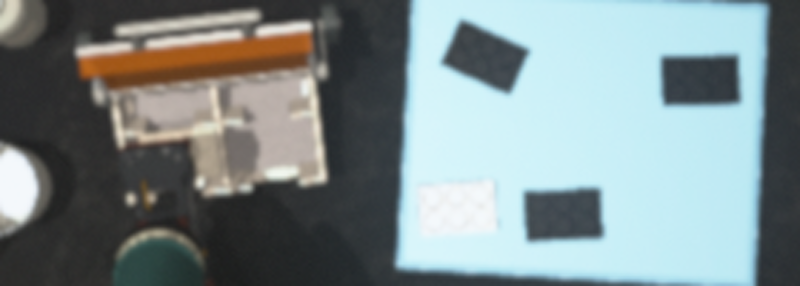

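The picture shows the gripper withdrawing from the left bay, with four tiles left on the pad. The slide stopped at exactly 28.0 mm, so the tile is against the stop. Next is the second white tile, then a look at the bay.

```bash
cat >> h.py <<'E'
def find(q,cam="top"):
    c=capture(cam); return [t for t in tiles(c,q) if t["z"]<.03 and t["xy"][1]<.07 and 45<t["wh"][0]<66 and 72<t["wh"][1]<98]
def bays(name):
    c=capture("top"); cv2.imwrite(name,cv2.resize(c["image"][170:260,220:340],(800,600),interpolation=cv2.INTER_CUBIC))
    u,v=np.meshgrid(np.arange(225,330),np.arange(180,262)); L=(world(c,np.c_[u.ravel(),v.ravel()])-O())@np.c_[EX,SY,EZ]
    for n,y in(("left",.0515),("right",-.0515)):
        for a,b in((.002,.014),(.022,.034),(.042,.054),(.058,.066)):
            print(n,a,(np.median(L[(abs(L[:,1]-y)<.038)&(L[:,0]>a)&(L[:,0]<b)&(L[:,2]<.08),2])*1000).round(1),end="; ")
    print()
E
python3 - <<'E'
from h import *
t=find("white_1"); print(t)
if pick(t[0]["xy"],t[0]["yaw"],.15): print(place(.0515,1))
b=find("black_1"); print(b)
b=min(b,key=lambda t:abs(t["xy"][0]-.43)); move_ptp([*b["xy"],.15],best([*b["xy"],.15],[np.cos(b["yaw"]),np.sin(b["yaw"]),0],[0,0,-1]))
bays("pics/b2.png"); print(current_clock())
E
```

```text
[{'q': 'white_1', 'conf': 0.96, 'xy': array([ 0.43725549, -0.04212479]), 'yaw': np.float64(0.09435637998799587), 'wh': [56, 84], 'z': 0.012, 'px': array([358., 237.])}]
grip gap 0.056
lifted gap 0.0556
above gap 0.0557
down True [34.6 51.7 13.8]
slid True [28.  52.1 14.3] gap 0.056 [1.9 0.3 0.2]
True
[{'q': 'black_1', 'conf': 0.89, 'xy': array([ 0.58530011, -0.31259558]), 'yaw': np.float64(0.023023038026708024), 'wh': [54, 86], 'z': 0.012, 'px': array([443., 192.])}, {'q': 'black_1', 'conf': 0.8, 'xy': array([ 0.60692987, -0.07002202]), 'yaw': np.float64(-0.4419959245307994), 'wh': [59, 88], 'z': 0.012, 'px': array([371., 185.])}, {'q': 'black_1', 'conf': 0.71, 'xy': array([ 0.4338158, -0.1591978]), 'yaw': np.float64(0.023290169728799784), 'wh': [57, 86], 'z': 0.012, 'px': array([398., 242.])}]
left 0.002 21.2; left 0.022 22.3; left 0.042 20.8; left 0.058 -0.8; right 0.002 -0.4; right 0.022 -0.6; right 0.042 0.2; right 0.058 -0.7; 
30.9167
```

View pics/b2.png

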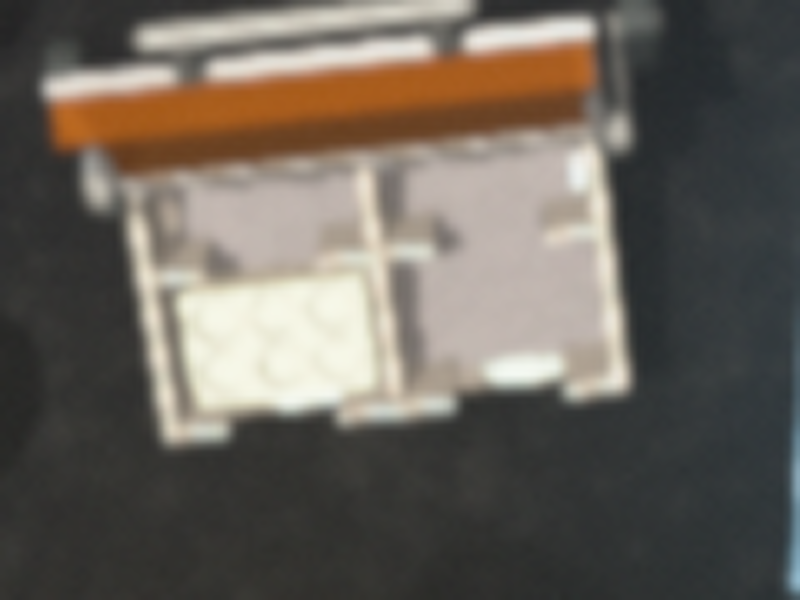

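The two white tiles lie flat, stacked against the stop in the left bay (tile at about (275,335) in the crop, surface at 21–22 mm including wells). The right bay is empty. Now the black tiles.

Run:
```python
from h import *
n=0
for k in range(3):
    b=find("black_1"); print(k,[(t["xy"].round(3),round(t["yaw"],2),t["wh"]) for t in b])
    if not b: break
    t=min(b,key=lambda t:t["xy"][0])   # front ones first
    if not pick(t["xy"],t["yaw"],.15): print("pick failed"); break
    if not place(-.0515,n): print("place failed"); break
    n+=1
print(current_clock())
c=capture("top"); cv2.imwrite("pics/b3.png",c["image"][120:300,180:500])
```

```text
0 [(array([ 0.585, -0.311]), np.float64(0.02), [54, 89])]
grip gap 0.0559
lifted gap 0.0557
above gap 0.0558
down True [ 34.3 -51.5   2. ]
slid True [ 28.3 -51.4   2.5] gap 0.0558 [1.8 0.4 0.2]
1 [(array([ 0.605, -0.07 ]), np.float64(-0.37), [58, 83]), (array([ 0.432, -0.159]), np.float64(0.02), [54, 86])]
grip gap 0.0562
lifted gap 0.0559
above gap 0.0562
down True [ 34.4 -51.5  13.7]
slid True [ 28.8 -51.4  14.2] gap 0.0556 [ 1.9 -0.4  0.3]
2 [(array([ 0.606, -0.069]), np.float64(-0.44), [59, 86])]
grip gap 0.0554
lifted gap 0.0557
above gap 0.056
down True [ 34.6 -51.5  25.7]
slid True [ 28.7 -51.4  26.2] gap 0.0558 [ 1.4 -0.   0.6]
55.675
```

Run:
```python
from h import *
servo_line(current_position()+[0,0,.04],rate=.2)
move_ptp([.5,-.2,.25],best([.5,-.2,.25],[1,0,0],[0,0,-1]))
bays("pics/b4.png"); print(find("white_1"),find("black_1"),current_clock())
for q in("dropper","beaker"):
    s=spot_in("top",q)[0]; print(q,s["conf"],s["xy"])
```

```text
left 0.002 21.1; left 0.022 22.1; left 0.042 20.1; left 0.058 -0.3; right 0.002 32.7; right 0.022 34.3; right 0.042 34.0; right 0.058 1.4; 
[] [] 57.6917
dropper 0.74 [430.7, 139.2]
beaker 0.93 [196.2, 226.7]
```

View pics/b4.png

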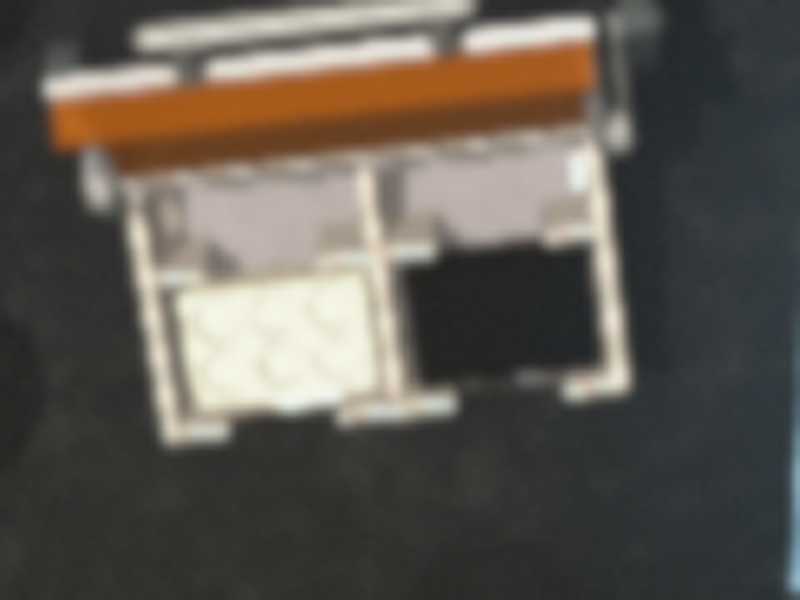

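View pics/b3.png

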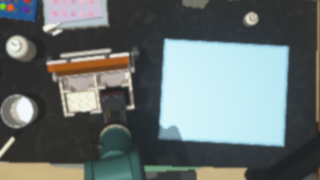

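The view shows three black tiles in the right bay, two white in the left, and an empty pad. The dropper and beaker are still standing. The upper black tiles stopped up to 0.8 mm short of the stop, so I'll give that stack one firm squeeze against it, then locate the open handle.

Run:
```python
from op import *
e=world(capture("top"),[[240.3,175.7],[290.5,170.8]],.31); print("bar open",e.mean(0).round(3),"pred",(pt(2.2)+[0,0,.012]).round(3))
P=lambda x,z:O()+x*EX-.0515*SY+z*EZ
a=P(.028,.12); move_gripper(.08); move_ptp(a,best(a,EX,-EZ))
if not servo_line(P(.028,.006),rate=.1,contact_N=6):
    move_gripper(.03); print("gap",round(current_finger_gap(),4))
    print(servo_line(P(.0245,.006),rate=.02,contact_N=14),((current_position()-O())@np.c_[EX,SY,EZ]*1000).round(1),current_force().round(1))
move_gripper(.076); servo_line(current_position()+.11*EZ,rate=.2)
h=pt(2.2)+[0,0,.09]; print(inverse_kinematics(h,q) is not None,current_clock())
move_gripper(.06)
servo_line(current_position()+[0,0,.2],rate=.3)
print(current_position().round(3))
c=capture("top"); np.savez("o.npz",**c)
bays("pics/b5.png")
# handle bar points: highest things around
u,v=np.meshgrid(np.arange(225,330),np.arange(160,200)); w=world(c,np.c_[u.ravel(),v.ravel()]); L=(w-np.load("hinge.npy"))@np.c_[SX,SY,UZ]
s=L[(abs(L[:,1])<.055)&(abs(L[:,0]-.05)<.04)&(L[:,2]>.15)&(L[:,2]<.2)]; print(len(s),s.mean(0).round(4),s[:,0].min().round(3),s[:,0].max().round(3),s[:,2].max().round(3))
print(((pt(2.2)+[0,0,.012]-np.load("hinge.npy"))@np.c_[SX,SY,UZ]).round(4))
```

```text
bar open [0.609 0.231 0.31 ] pred [0.612 0.23  0.31 ]
gap 0.0559
False [ 28.3 -51.5   6.4] [ 1.7 -1.9  6.7]
True 62.95
[0.459 0.157 0.353]
left 0.002 20.4; left 0.022 21.2; left 0.042 20.9; left 0.058 -1.0; right 0.002 31.4; right 0.022 33.6; right 0.042 33.5; right 0.058 -1.4; 
193 [0.0465 0.0006 0.1805] 0.036 0.053 0.193
[0.0487 0.     0.1764]
```

View pics/b5.png

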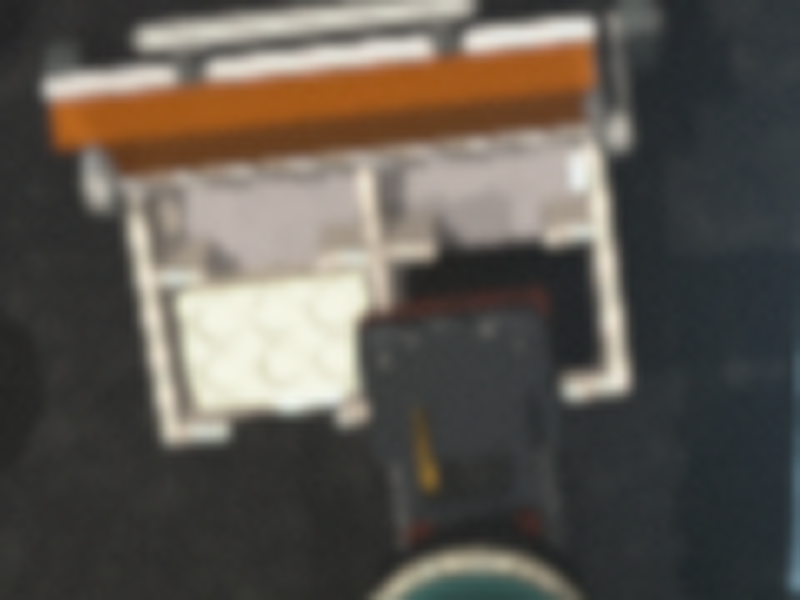

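The black stack is now flush at 28.3 mm and the handle is where predicted. Closing the hood by reversing the arc.

Run:
```python
from op import *
move_gripper(.034)
move_ptp(pt(2.2)+[0,0,.07],q)
print("touch",servo_line(pt(2.2)-.002*SX,rate=.1,contact_N=6),current_position().round(3))
move_gripper(.005); print("gap",current_finger_gap(),current_force().round(1))
if .008<current_finger_gap()<.016:
    for t in [*np.arange(2.05,.2,-.15),.1,.04]:
        servo_line(pt(t),rate=.12); print(round(t,2),current_force().round(1),round(current_finger_gap(),4))
    move_gripper(.032); sleep(.5); servo_line(current_position()+[0,0,.15],rate=.15)
    move_ptp([.45,-.1,.3],best([.45,-.1,.3],[1,0,0],[0,0,-1])); sleep(2)
c=capture("top"); cv2.imwrite("pics/closed.png",cv2.resize(c["image"][165:265,200:360],(800,500),interpolation=cv2.INTER_CUBIC)); print(current_clock())
c0=dict(np.load("shelf.npz"))
e=np.array([[260.4,252.6],[303.6,247.4]]); print(world(c,e.mean(0)).round(3), [world(c,[x,235]).round(3)[0] for x in(260,280,300)])
```

```text
touch False [0.61  0.23  0.299]
gap 0.010588703047604568 [ 1.6 -0.2  1.3]
2.05 [3.  0.8 1. ] 0.0099
1.9 [2.4 2.2 2. ] 0.0101
1.75 [0.1 1.6 2.8] 0.01
1.6 [-0.1  3.5  3.7] 0.0102
1.45 [ 0.8  4.7 -0. ] 0.0104
1.3 [-0.4  4.1 -0.8] 0.0103
1.15 [ 2.6  4.9 -2.6] 0.0097
1.0 [ 3.3  5.5 -2.5] 0.0102
0.85 [ 4.1  4.3 -1.3] 0.0102
0.7 [ 4.2  4.7 -1.1] 0.0099
0.55 [ 3.7  4.8 -1.1] 0.0103
0.4 [3.8 3.8 0.1] 0.0101
0.25 [3.7 3.2 0.2] 0.0101
0.1 [2.6 4.1 0.5] 0.0105
0.04 [1.2 4.2 0.7] 0.0105
77.9833
[[0.395 0.2   0.074]] [array([0.439, 0.267, 0.084]), array([0.441, 0.205, 0.093]), array([ 0.439,  0.149, -0.006])]
```

View pics/closed.png

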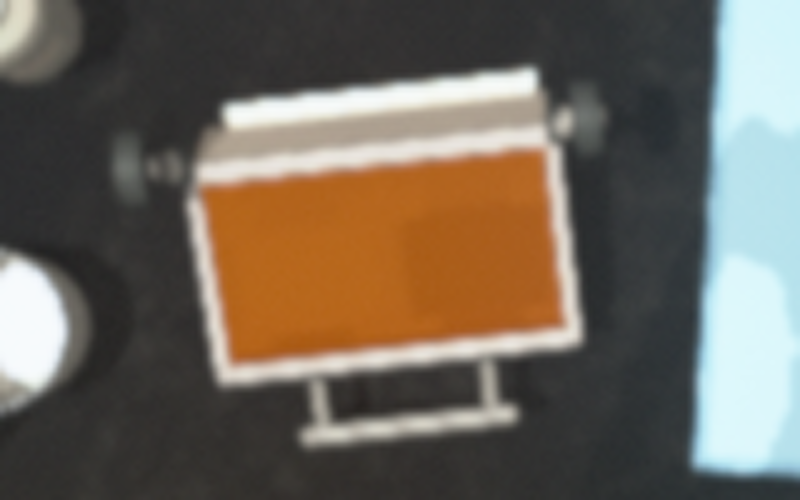

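The hood looks identical to its starting closed view, with the bar running from (302,438) to (518,412) in the crop. The tiles show through the amber panel. Handing in.

```bash
python3 -c "
from bench import *
print(close_job())"
```

```text
the job is handed in; nothing more can be done
None
```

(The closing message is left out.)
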